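Pin the footpeg into its clevis

ROBOT

A 6-joint arm with a two-finger parallel gripper is mounted at the origin on the work surface. World frame = base frame: x ahead of the robot, y to its left, z up, the work surface at z = 0. Lengths are in m, angles in rad, forces in N, time in s.
With the tool pointing down it reaches from about 0.275 to 0.875 m from the base axis. Payload 12.5 kg.
Tool frame: the origin (TCP) lies between the finger pads; the fingertips stand 11 mm ahead of it and the grasp point (between the pads) lies 8 mm behind it; z points along the fingers, y is the direction in which the jaws open and shut (so a half turn about z gives the same grasp; the last joint's range is limited). The gripper opens to 85 mm and grips with 20 to 120 N. Pads are 22 mm wide; open, the fingers measure 114 mm over their backs; the gripper's body (76 mm by 85 mm) begins 54 mm behind the grasp point. The pads swing forward as they close: fully open they stand 13 mm farther back than shut.
Start: joints at [-0.085, 0.351, 1.652, -0, 1.139, -0.085], TCP at [0.55, 0, 0.242] pointing down, gripper open.
Joint ranges: [-2.75, 2.75], [-0.79, 2.1], [0.01, 2.65], [-1.57, 4.71], [0.07, 3.14], [-2.87, 2.87]. Speed limits (rad/s): [2.22, 2.22, 2.79, 3.14, 3.14, 3.14].

INTERFACE

Orientations are given as a unit quaternion [w, x, y, z].
In Python, from plant import env gives the robot as it stands.
- The arm moves only by the tool jog_arm, never from a script. Its argument "steps" is a list of rows, each an object with "linear": the shift along the tool's x, y, z normalised to -1 to 1, where 1 is 0.5 m, a list of three; "twist": the turn about the tool's z normalised to -1 to 1, where 1 is 180 degrees; "hand": the gripper command: -1 is shut, 1 is fully open, values between are in proportion. In form: [{"linear": [x, y, z], "twist": twist, "hand": hand}, ...]. A call has 1 to 20 rows; each row is the pose to reach, as a shift and turn from the pose commanded when the call began, along the tool's axes at that moment, turning the shorter way round; what a row does not reach only later rows make up. A row lasts 1/8 s, in which the tool goes at most 62.5 mm and 10.7 degrees, less where a joint would pass 70% of its speed; a pose out of reach is approached as far as the arm can. A call with a number of a shift or a turn outside -1 to 1 is refused whole. A call with a gripper value outside its range is refused whole. The fingers move at their own pace and stop on an object; the grip force is fixed at half the most. Time passes only in rows, so rows that repeat a pose let the fingers close. It gives the time, the measured TCP pose, the force and the opening at its end, in the units of the state.
- env.state(): the state, without advancing time (a new reading comes with each control period).
- env.grab_frame(name): name is "scene" or "side" or "wrist"; returns the picture (384x512x3 uint8, red, green, blue); there is no depth.
- env.camera_model(name): a dict with "mtx" (3x3 intrinsics, pixels), "extrinsics" (4x4, takes a point from world to camera coordinates); the wrist camera has in their place "hand_eye" (4x4, takes a point from camera to tool coordinates, whose origin is the TCP and whose axes are the flange's). Camera axes: x right, y down, z forward; pixel columns grow to the right and rows downward; lengths in m; the calibration is good to about 2 mm. A picture is of the moment at which its call begins: read the wrist's pose just before it. camera_model takes no time and is no camera call.
- env.hand_in(): hands the job in, once; it reports no verdict.
The state is a dict: "time": time; "q": joint angles; "joint_velocities": joint speeds; "effort": joint torques, N m; "tcp_pos": TCP position; "eef_rot": TCP orientation; "force": force on the tool from outside, world axes, zero at the start; "moment": the same for the moment, N m; "gripper_width": finger opening in m.
Only numpy, scipy, OpenCV 4.12 (cv2) and the standard library are available. Lean on these libraries where they do the work, as an engineer would, in place of code of your own. Each camera call takes 0.05 s, during which the arm holds its last target. There are 200 camera calls.

TASK

On the blue bench stand, push the footpeg gently, without squeezing it, fully home into its clevis so that the holes line up. Then take the pin with the orange knob from the wooden rack, feel for the hole and thread it from above through the clevis and the footpeg until its flange sits flush on the clevis, without forcing it, and let go. Leave the other pins and everything else where they are.

Things in the scene. Friction and masses are not known exactly. Their poses are not given: they have to be found in the camera images.
- stand: Blue steel plate 170 x 130 x 12 mm, fixed to the bench. Origin: underside, right below the NOMINAL hole axis of the clevis bolted on it; z up, x from the footpeg's outer end towards the clevis (push direction); plate from x = -65 to +105 mm, y +-65 mm. Too rough: over 40 N from the fingers, or from the pin, on stand, clevis or footpeg.
- clevis_nominal (a point): Point of the stand 100 mm above its origin, axes as the stand: nominal top of the hole of the aluminium C-shaped clevis. The real clevis sits in slots up to 8 mm off along the stand's x and up to 8 mm along its y (new each time, not measured, not turned, clamped fast). Top ear 44 x 44 x 10 mm, flat top at z = 100 mm, vertical 12 mm hole in its middle; nothing on the clevis is higher.
- peg_end_nominal (a point): Point of the stand at x = -118, z = 78 mm: nominal centre of the grey footpeg's flat outer end face when home (real place: off by the clevis's offset, and up to 22 mm further to -x while out). Face 40 wide, z = 64 to 92 mm, 118 mm from the footpeg's own vertical 12 mm hole. That hole's tang, z = 70 to 86 mm, lies between top and lower ear (z = 56 to 66 mm, 18 mm hole).
- footpeg (a joint): How far the footpeg has been pushed into the clevis, m: 0 = fully out, 0.022 = home against a hard stop, with its hole in line with the clevis hole. Starts between 0 and 0.008; friction about 3 N, stays where it is left.
- pin: The pin to use: steel, 10 mm in diameter, with an orange knob. Origin on its axis, at the flange's underside; z to the knob. Shaft z = 0 to -50 mm, the last 3 mm tapering to 8.4 mm across; flange 26 mm across, z = 0 to 4 mm; round knob 18 mm across, z = 4 to 40 mm. 80 g. Stands in a hole of the rack, flange on its top. Fully in, its origin is 100 mm above the stand's.
- rack: Wooden block 56 (x) x 176 (y) x 62 (z) mm, fixed; origin centre of the underside. Three vertical 17 mm holes at y = -58, 0, +58 mm hold the three pins, in any order.
- pin_short: Wrong pin, blue knob, shaft only 28 mm long; otherwise as the pin. Leave it in the rack.
- pin_thick: Wrong pin, black knob, shaft 14 mm thick; otherwise as the pin. Leave it in the rack.
- screwdriver: Red screwdriver, 190 mm, lying on the bench; bystander.
- wrench: Steel wrench, 170 mm, lying on the bench; bystander.
- tape: Black roll of tape, 90 mm across, 19 mm high; bystander.
- oil: Black oil bottle, 64 mm across, 190 mm high, yellow cap; bystander.
- grease: Grey jar with red lid, 72 mm across, 60 mm high; bystander.
- socket: Steel socket, 26 mm across, 38 mm high; bystander.

How it is judged:
By the outcome, as a careful person would: the job done as asked, in the order asked, and still so for the second after the job is handed in, with the robot touching nothing.
It also fails if it takes over 64 s, if anything falls off the work surface, if the arm or the gripper's body presses on something with over 40 N, if the wrist force passes 120 N, or if a joint passes its speed limit or range.

## Working session

There is one attempt and no reset: what is moved stays moved. The work goes in short steps, Python scripts to look and compute and a tool call to move; the robot and the scene stay as the last step left them, time stands still between calls to the robot, and variables do not carry over. Pictures are saved under pics/ and viewed, about 8 in all and at most 12, crops included, and the job is handed in when it is done.

Besides the shell and the picture viewer there is one more tool, called after "Emit:" as name(argument=value, ...) on one line, values as JSON. jog_arm: Moves the arm, as the interface text tells. Its arguments: {"type":"object","properties":{"steps":{"type":"array"}},"required":["steps"]}

```bash
mkdir -p pics; ls; python3 - <<'E'
from plant import env
import cv2,numpy as np
s=env.state();print(s)
for n in("scene","side","wrist"):
    f=env.grab_frame(n);cv2.imwrite(f"pics/{n}0.png",f[:,:,::-1])
    m=env.camera_model(n);print(n,{k:np.round(v,4).tolist() for k,v in m.items()})
a=[cv2.imread(f"pics/{n}0.png") for n in("scene","side")]
E
```

```text
pics
{'time': 0.0, 'q': array([-8.46397844e-02,  3.51270838e-01,  1.65243664e+00, -2.14338008e-05,
        1.13909286e+00, -8.45863586e-02]), 'joint_velocities': array([-6.25999595e-05,  1.02494826e-03, -1.68708964e-03, -1.33399112e-04,
       -6.79458809e-04, -1.50236832e-03]), 'effort': array([ 1.33101348e-03, -5.06107914e+01, -2.91406649e+01,  6.01447425e-06,
        4.57781483e-03,  4.96419239e-05]), 'tcp_pos': array([5.49676969e-01, 2.61402287e-05, 2.41734691e-01]), 'eef_rot': array([-4.55261678e-04,  7.07122366e-01,  7.07090938e-01, -3.96804279e-04]), 'force': array([-1.05196542, -0.36445303, -0.5143548 ]), 'moment': array([-0.00450904, -0.01732356,  0.00853481]), 'gripper_width': 0.08546594120593687}
scene {'mtx': [[365.1016, 0.0, 259.0589], [0.0, 365.1016, 196.8387], [0.0, 0.0, 1.0]], 'extrinsics': [[0.6456, 0.7636, 0.0126, -0.351], [0.5401, -0.4449, -0.7144, -0.2953], [-0.5399, 0.468, -0.6997, 1.3121], [0.0, 0.0, 0.0, 1.0]]}
side {'mtx': [[495.8032, 0.0, 259.5057], [0.0, 495.8032, 186.6875], [0.0, 0.0, 1.0]], 'extrinsics': [[-0.8968, -0.4422, 0.0158, 0.5015], [-0.2498, 0.4765, -0.8429, 0.2348], [0.3652, -0.7599, -0.5378, 1.2687], [0.0, 0.0, 0.0, 1.0]]}
wrist {'mtx': [[312.0067, 0.0, 253.7017], [0.0, 312.0067, 191.7201], [0.0, 0.0, 1.0]], 'hand_eye': [[0.0008, -0.9499, -0.3124, 0.0814], [1.0, 0.0008, 0.0001, 0.0005], [0.0001, -0.3124, 0.9499, -0.1322], [0.0, 0.0, 0.0, 1.0]]}
```

View pics/scene0.png

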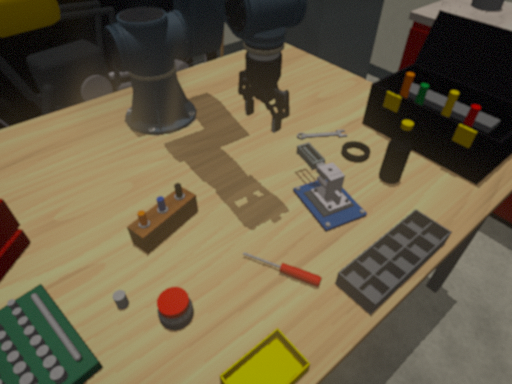

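View pics/side0.png

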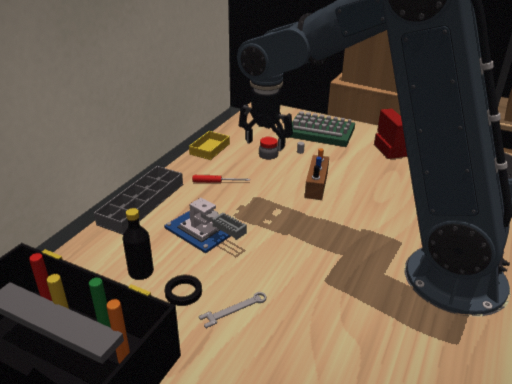

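View pics/wrist0.png

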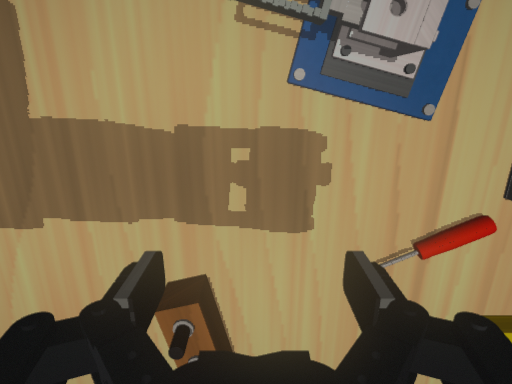

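```bash
cat > h.py <<'E'
from plant import env
import cv2,numpy as np
from scipy.spatial.transform import Rotation as R
def Rq(q): return R.from_quat([q[1],q[2],q[3],q[0]]).as_matrix()
def cam(n,s=None):
    m=env.camera_model(n);K=np.array(m["mtx"])
    if n=="wrist":
        s=s or env.state();T=np.eye(4);T[:3,:3]=Rq(s["eef_rot"]);T[:3,3]=s["tcp_pos"]
        C=T@np.array(m["hand_eye"])
    else: C=np.linalg.inv(np.array(m["extrinsics"]))
    return K,C
def ray(KC,uv):
    K,C=KC;d=C[:3,:3]@np.linalg.inv(K)@[uv[0],uv[1],1];return C[:3,3],d/np.linalg.norm(d)
def onz(KC,uv,z):
    o,d=ray(KC,uv);return o+d*(z-o[2])/d[2]
def tri(rays):
    A=sum(np.eye(3)-np.outer(d,d) for o,d in rays);b=sum((np.eye(3)-np.outer(d,d))@o for o,d in rays)
    return np.linalg.solve(A,b)
def proj(KC,p):
    K,C=KC;c=np.linalg.inv(C)@np.append(p,1);u=K@c[:3];return u[:2]/u[2]
def hsv(img): return cv2.cvtColor(img,cv2.COLOR_RGB2HSV)
def shot(n,name):
    s=env.state();f=env.grab_frame(n);cv2.imwrite(f"pics/{name}.png",f[:,:,::-1]);return f,cam(n,s)
E
python3 - <<'E'
from h import *
rs={}
for n in("scene","side"):
    f=cv2.imread(f"pics/{n}0.png")[:,:,::-1];h=hsv(np.ascontiguousarray(f));KC=cam(n)
    b=cv2.inRange(h,(100,120,60),(125,255,255)); o=cv2.inRange(h,(8,150,120),(22,255,255))
    for nm,m in(("blue",b),("orange",o)):
        k,l,st,c=cv2.connectedComponentsWithStats(m)
        for i in range(1,k):
            if st[i,4]>8: print(n,nm,st[i],c[i].round(1),onz(KC,c[i],0.012 if nm=="blue" else .085).round(3))
for u in[(294,188),(325,228),(365,213),(335,170)]: print(onz(cam("scene"),u,.012).round(3))
for u in[(166,226),(208,249),(245,235)]: print("side",onz(cam("side"),u,.012).round(3))
E
```

```text
scene blue [355 206   4   5   9] [356.4 207.7] [0.752 0.165 0.012]
scene orange [407  72   7   4  24] [410.   73.6] [0.465 0.813 0.085]
scene orange [166 193   8  11  43] [169.2 198.3] [ 0.476 -0.23   0.085]
scene orange [136 193  58  44 353] [162.7 216.5] [ 0.519 -0.273  0.085]
scene orange [138 206  19  10  75] [146.9 211.9] [ 0.482 -0.294  0.085]
side blue [317 157   4   8  19] [318.6 159.4] [ 0.523 -0.4    0.012]
side blue [165 212  64  39 567] [195.7 234.1] [0.678 0.162 0.012]
side orange [318 148   5   4  14] [320.1 149.5] [ 0.502 -0.341  0.085]
side orange [307 156   9  25  82] [311.2 168.8] [ 0.482 -0.207  0.085]
side orange [317 160  11  23  90] [322.9 172.7] [ 0.441 -0.202  0.085]
side orange [107 299  13  11 109] [113.  304.2] [0.651 0.526 0.085]
[0.59  0.089 0.012]
[0.747 0.046 0.012]
[0.779 0.167 0.012]
[0.611 0.238 0.012]
side [0.774 0.17  0.012]
side [0.614 0.202 0.012]
side [0.554 0.103 0.012]
```

Emit:
jog_arm(steps=[{"linear":[0.18,0.14,0],"twist":0.085,"hand":-1},{"linear":[0.18,0.14,0],"twist":0.085,"hand":-1},{"linear":[0.18,0.14,0],"twist":0.085,"hand":-1},{"linear":[0.18,0.14,0],"twist":0.085,"hand":-1},{"linear":[0.18,0.14,0],"twist":0.085,"hand":-1}])

```text
time: 0.78
tcp_pos: [0.6196, 0.0892, 0.2424]
eef_rot: [-0.0, 0.795, 0.606, -0.0]
force: [0.6, -0.2, -0.6]
gripper_width: 0.0002
```

```bash
python3 - <<'E'
from h import *
f,KC=shot("wrist","w1")
print(env.state()["tcp_pos"],env.state()["joint_velocities"].round(3))
cv2.imwrite("pics/w1b.png",cv2.resize(f[:,:,::-1],(768,576),interpolation=cv2.INTER_CUBIC))
E
```

```text
[0.61963967 0.08914923 0.24247614] [ 0.002 -0.001 -0.005  0.    -0.     0.002]
```

View pics/w1b.png

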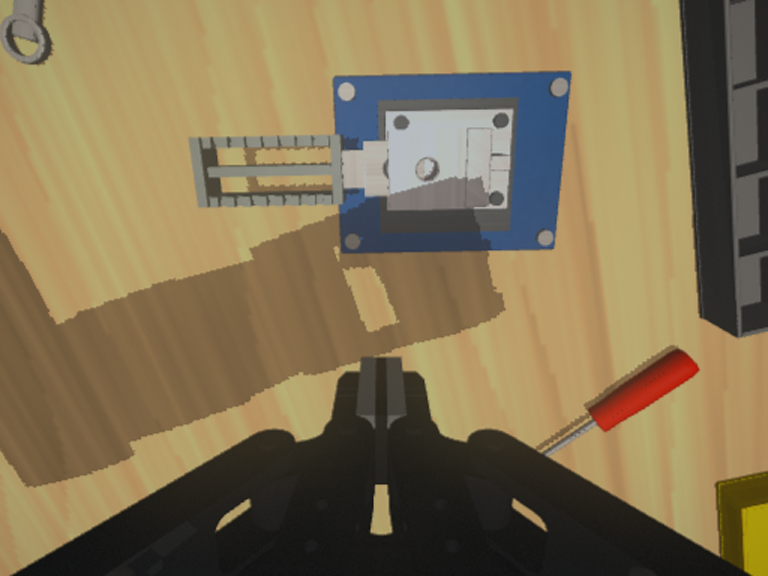

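```bash
python3 - <<'E'
from h import *
f=cv2.imread("pics/w1.png");c=f[60:160,230:350];cv2.imwrite("pics/c1.png",cv2.resize(c,(780,650)[:2] if 0 else (720,600),interpolation=cv2.INTER_CUBIC))
KC=cam("wrist");h=hsv(np.ascontiguousarray(f[:,:,::-1]))
m=cv2.inRange(h,(100,120,30),(125,255,255));m=cv2.morphologyEx(m,cv2.MORPH_OPEN,np.ones((3,3)))
k,l,st,ce=cv2.connectedComponentsWithStats(m);i=1+np.argmax(st[1:,4])
ct=cv2.convexHull(np.argwhere(l==i)[:,::-1].astype(np.int32)).reshape(-1,2)
w=np.array([onz(KC,p,.012)[:2] for p in ct])
r=cv2.minAreaRect((w*1000).astype(np.float32));bp=cv2.boxPoints(r);print(r,bp)
print("hole@.1",onz(KC,(427/1.5,168/1.5),.1))
for u in[(190,137),(198,207),(343,135),(343,207)]: print(onz(KC,(u[0]/1.5,u[1]/1.5),.092).round(4))
E
```

```text
((685.0228881835938, 130.712158203125), (127.62963104248047, 167.2045440673828), 76.06095886230469) [[588.5102    88.91542 ]
 [750.79095   48.637623]
 [781.5356   172.5089  ]
 [619.2548   212.7867  ]]
hole@.1 [0.6619764  0.14274793 0.1       ]
[0.5352 0.1948 0.092 ]
[0.5243 0.1562 0.092 ]
[0.6204 0.1726 0.092 ]
[0.6085 0.1332 0.092 ]
```

View pics/c1.png

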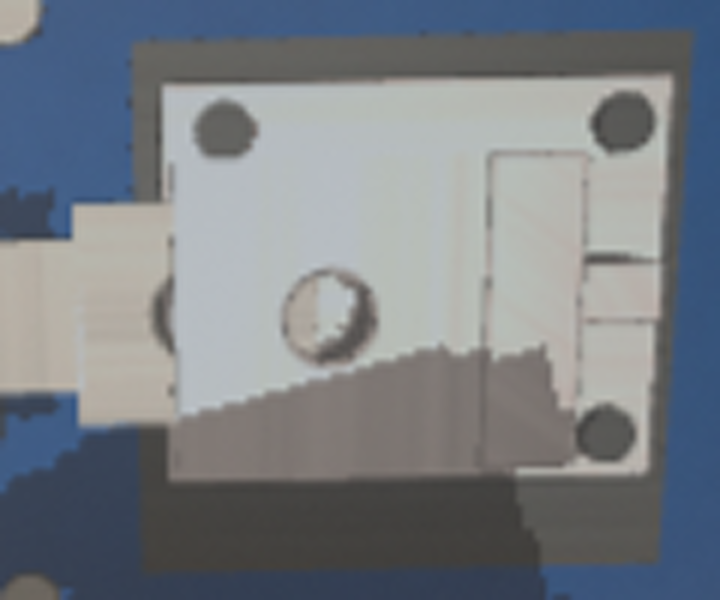

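Emit:
jog_arm(steps=[{"linear":[0.116,-0.309,0],"twist":-0.008,"hand":-1},{"linear":[0.116,-0.309,0],"twist":-0.008,"hand":-1},{"linear":[0.116,-0.309,0.1],"twist":-0.008,"hand":-1},{"linear":[0.116,-0.309,0.22],"twist":-0.008,"hand":-1},{"linear":[0.116,-0.309,0.319],"twist":-0.008,"hand":-1},{"linear":[0.116,-0.309,0.319],"twist":-0.008,"hand":-1},{"linear":[0.116,-0.309,0.319],"twist":-0.008,"hand":-1}])

```text
time: 1.7
tcp_pos: [0.4873, 0.1867, 0.0847]
eef_rot: [0.0, 0.787, 0.616, 0.001]
force: [-0.3, 0.4, -1.2]
gripper_width: 0.0
```

Emit:
jog_arm(steps=[{"linear":[0,0.02,0.003],"twist":0,"hand":-1},{"linear":[0,0.032,0.003],"twist":0,"hand":-1},{"linear":[0,0.04,0.003],"twist":0,"hand":-1},{"linear":[0,0.045,0.003],"twist":0,"hand":-1},{"linear":[0,0.05,0.003],"twist":0,"hand":-1},{"linear":[0,0.055,0.003],"twist":0,"hand":-1},{"linear":[0,0.06,0.003],"twist":0,"hand":-1},{"linear":[0,0.065,0.003],"twist":0,"hand":-1},{"linear":[0,0.07,0.003],"twist":0,"hand":-1},{"linear":[0,0.07,0.003],"twist":0,"hand":-1}])

```text
time: 2.95
tcp_pos: [0.5204, 0.1783, 0.0812]
eef_rot: [0.0, 0.787, 0.617, 0.0]
force: [-1.4, 1.6, 0.1]
gripper_width: -0.0005
```

```bash
python3 - <<'E'
from h import *
s=env.state();print(s["tcp_pos"],s["force"])
f,KC=shot("wrist","w2")
f2,_=shot("scene","s2")
f3,_=shot("side","d2")
a=cv2.resize(f[:240,250:512],(524,480));b=cv2.resize(f2[120:240,270:390],(276,276));c=cv2.resize(f3[180:260,150:260],(276,204))
cv2.imwrite("pics/m2.png",np.hstack([a,np.vstack([b,c])])[:,:,::-1])
E
```

```text
[0.52035477 0.17830529 0.08124438] [-1.36044524  1.55347302  0.07436937]
```

View pics/m2.png

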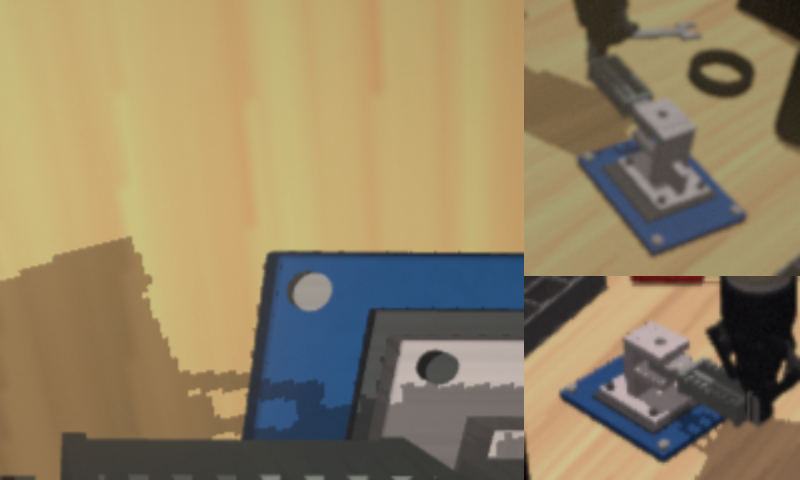

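Emit:
jog_arm(steps=[{"linear":[0,0.003,0],"twist":0,"hand":-1},{"linear":[0,0.006,0],"twist":0,"hand":-1},{"linear":[0,0.009,0],"twist":0,"hand":-1},{"linear":[0,0.012,0],"twist":0,"hand":-1},{"linear":[0,0.015,0],"twist":0,"hand":-1},{"linear":[0,0.018,0],"twist":0,"hand":-1}])

```text
time: 3.85
tcp_pos: [0.5291, 0.1761, 0.0813]
eef_rot: [-0.0, 0.787, 0.617, -0.0]
force: [-2.4, 0.3, 1.2]
gripper_width: -0.0
```

Emit:
jog_arm(steps=[{"linear":[0,0.002,0],"twist":0,"hand":-1},{"linear":[0,0.004,0],"twist":0,"hand":-1},{"linear":[0,0.004,0],"twist":0,"hand":-1}])

```text
time: 4.22
tcp_pos: [0.531, 0.1757, 0.0813]
eef_rot: [0.0, 0.787, 0.617, 0.0]
force: [-2.8, -0.3, 0.5]
gripper_width: 0.0
```

Emit:
jog_arm(steps=[{"linear":[0,0.002,0],"twist":0,"hand":-1},{"linear":[0,0.004,0],"twist":0,"hand":-1},{"linear":[0,0.004,0],"twist":0,"hand":-1}])

```text
time: 4.6
tcp_pos: [0.533, 0.1752, 0.0813]
eef_rot: [0.0, 0.787, 0.617, 0.0]
force: [-2.6, -0.7, 0.4]
gripper_width: -0.0001
```

Emit:
jog_arm(steps=[{"linear":[0,0.001,0],"twist":0,"hand":-1},{"linear":[0,0.002,0],"twist":0,"hand":-1},{"linear":[0,0.002,0],"twist":0,"hand":-1}])

```text
time: 4.97
tcp_pos: [0.5338, 0.175, 0.0813]
eef_rot: [-0.0, 0.787, 0.617, -0.0]
force: [-2.8, -0.6, 1.1]
gripper_width: 0.0003
```

Emit:
jog_arm(steps=[{"linear":[0,0.001,0],"twist":0,"hand":-1},{"linear":[0,0.002,0],"twist":0,"hand":-1},{"linear":[0,0.002,0],"twist":0,"hand":-1}])

```text
time: 5.35
tcp_pos: [0.5339, 0.1749, 0.0812]
eef_rot: [-0.001, 0.787, 0.617, -0.001]
force: [-8.6, 0.9, 4.3]
gripper_width: -0.0001
```

Emit:
jog_arm(steps=[{"linear":[0,0.001,0],"twist":0,"hand":-1},{"linear":[0,0.002,0],"twist":0,"hand":-1},{"linear":[0,0.002,0],"twist":0,"hand":-1}])

```text
time: 5.72
tcp_pos: [0.534, 0.1749, 0.0812]
eef_rot: [-0.001, 0.787, 0.617, -0.002]
force: [-14.5, 3.1, 8.9]
gripper_width: 0.0003
```

Emit:
jog_arm(steps=[{"linear":[0,-0.02,0],"twist":0,"hand":-1},{"linear":[0,-0.05,-0.03],"twist":0,"hand":-1},{"linear":[0,-0.05,-0.14],"twist":0,"hand":1},{"linear":[0,0.05,-0.238],"twist":0,"hand":1},{"linear":[0,0.16,-0.238],"twist":0,"hand":1},{"linear":[0,0.26,-0.238],"twist":0,"hand":1},{"linear":[0,0.26,-0.238],"twist":0,"hand":1},{"linear":[0,0.26,-0.238],"twist":0,"hand":1},{"linear":[0,0.26,-0.238],"twist":0,"hand":1}])

```text
time: 6.85
tcp_pos: [0.6613, 0.1439, 0.2005]
eef_rot: [0.0, 0.787, 0.617, 0.0]
force: [-0.1, -0.2, 0.6]
gripper_width: 0.0855
```

```bash
python3 - <<'E'
from h import *
f,KC=shot("wrist","w3")
g=cv2.cvtColor(f,cv2.COLOR_RGB2GRAY)
print(env.state()["tcp_pos"],proj(KC,[.662,.142,.1]),onz(KC,(254,192),.1))
cv2.imwrite("pics/c3.png",np.hstack([cv2.resize(f[110:260,180:330],(480,480)),cv2.resize(f,(320,480))])[:,:,::-1])
E
```

```text
[0.661393   0.14385384 0.20065737] [254.71406769 199.61777487] [0.66296194 0.14830369 0.1       ]
```

View pics/c3.png

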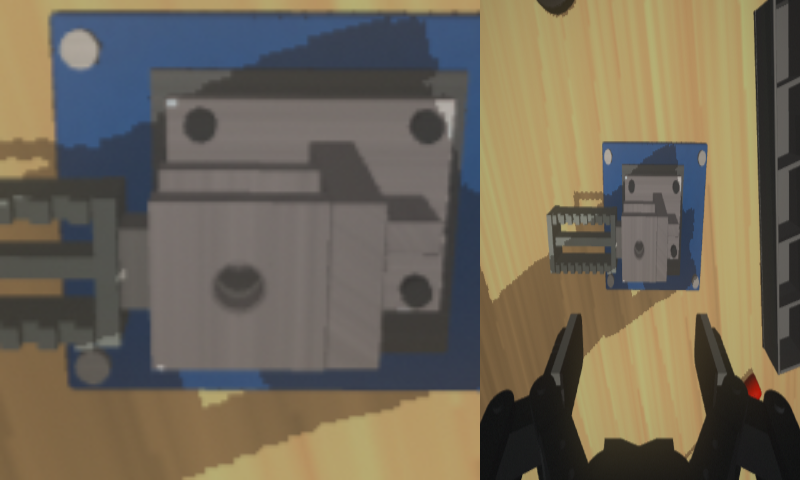

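```bash
python3 - <<'E'
from h import *
A,B=cam("scene"),cam("side")
print(onz(A,(142,215),.085),onz(B,(320,152),.085),tri([ray(A,(142,215)),ray(B,(320,152))]))
print("rack far end", [onz(A,u,.062).round(3) for u in[(129,226),(147,236),(197,201),(180,190)]])
s=env.state();print(s["q"].round(3));
E
```

```text
[ 0.48427641 -0.30703193  0.085     ] [ 0.49620173 -0.32458078  0.085     ] [ 0.49169362 -0.30942116  0.093167  ]
rack far end [array([ 0.474, -0.341,  0.062]), array([ 0.528, -0.323,  0.062]), array([ 0.506, -0.173,  0.062]), array([ 0.444, -0.184,  0.062])]
[ 0.145  0.622  1.33  -0.     1.19   0.387]
```

Emit:
jog_arm(steps=[{"linear":[-0.961,-0.123,-0.04],"twist":-0.13,"hand":1},{"linear":[-0.961,-0.123,-0.04],"twist":-0.13,"hand":1},{"linear":[-0.961,-0.123,-0.04],"twist":-0.13,"hand":1},{"linear":[-0.961,-0.123,-0.04],"twist":-0.13,"hand":1},{"linear":[-0.961,-0.123,-0.04],"twist":-0.13,"hand":1},{"linear":[-0.961,-0.123,-0.04],"twist":-0.13,"hand":1},{"linear":[-0.961,-0.123,-0.04],"twist":-0.13,"hand":1},{"linear":[-0.961,-0.123,-0.04],"twist":-0.13,"hand":1},{"linear":[-0.961,-0.123,-0.04],"twist":-0.13,"hand":1},{"linear":[-0.961,-0.123,-0.04],"twist":-0.13,"hand":1},{"linear":[-0.961,-0.123,-0.04],"twist":-0.13,"hand":1}])

```text
time: 8.28
tcp_pos: [0.4876, -0.3071, 0.2204]
eef_rot: [0.0, 0.645, 0.764, 0.0]
force: [0.2, -0.5, -0.1]
gripper_width: 0.0855
```

```bash
python3 - <<'E'
from h import *
f,KC=shot("wrist","w4")
s=env.state();print(s["tcp_pos"],s["joint_velocities"].round(3))
h=hsv(f);m=cv2.inRange(h,(8,190,90),(20,255,255))
k,l,st,c=cv2.connectedComponentsWithStats(m)
for i in range(1,k):
    if st[i,4]>30: print(st[i],c[i].round(1),onz(KC,c[i],.102).round(4))
cv2.imwrite("pics/w4b.png",cv2.resize(f,(768,576))[:,:,::-1])
E
```

```text
[ 0.48765791 -0.30723055  0.22037658] [-0.005  0.003 -0.003  0.    -0.    -0.002]
[248 183  20  20 323] [257.5 192.5] [ 0.4919 -0.3083  0.102 ]
```

View pics/w4b.png

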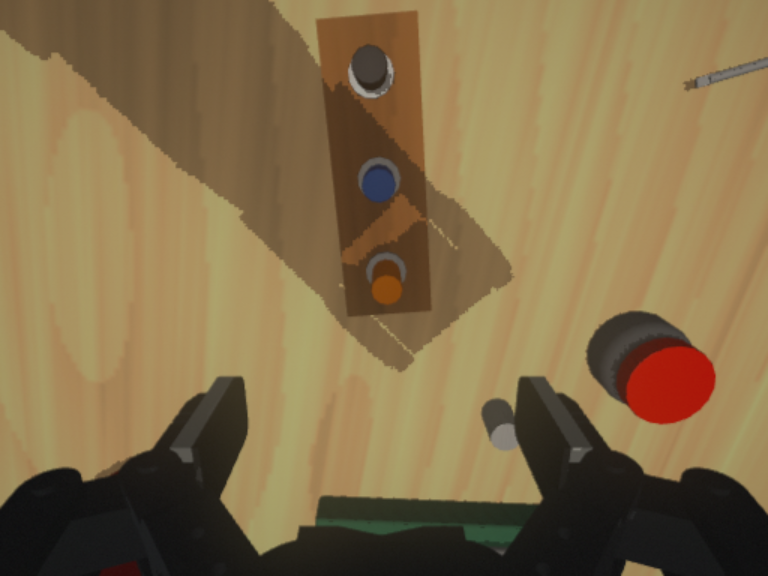

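Emit:
jog_arm(steps=[{"linear":[-0.004,0.008,0.1],"twist":0,"hand":1},{"linear":[-0.004,0.008,0.2],"twist":0,"hand":1},{"linear":[-0.004,0.008,0.25],"twist":0,"hand":1},{"linear":[-0.004,0.008,0.277],"twist":0,"hand":1},{"linear":[-0.004,0.008,0.277],"twist":0,"hand":1},{"linear":[-0.004,0.008,0.277],"twist":0,"hand":1},{"linear":[-0.004,0.008,0.277],"twist":0,"hand":-0.1},{"linear":[-0.004,0.008,0.277],"twist":0,"hand":-1},{"linear":[-0.004,0.008,0.277],"twist":0,"hand":-1},{"linear":[-0.004,0.008,0.277],"twist":0,"hand":-1},{"linear":[-0.004,0.008,0.277],"twist":0,"hand":-1},{"linear":[-0.004,0.008,0.277],"twist":0,"hand":-1}])

```text
time: 9.82
tcp_pos: [0.4915, -0.3098, 0.082]
eef_rot: [0.0, 0.646, 0.763, -0.0]
force: [-2.2, 1.3, 5.4]
gripper_width: 0.0164
```

Emit:
jog_arm(steps=[{"linear":[0,0,-0.03],"twist":0,"hand":-1},{"linear":[0,0,-0.08],"twist":0,"hand":-1},{"linear":[0,0,-0.15],"twist":0,"hand":-1},{"linear":[0,0,-0.24],"twist":0,"hand":-1},{"linear":[0,0,-0.3],"twist":0,"hand":-1},{"linear":[0,0,-0.3],"twist":0,"hand":-1},{"linear":[0,0,-0.3],"twist":0,"hand":-1}])

```text
time: 10.7
tcp_pos: [0.4911, -0.3094, 0.231]
eef_rot: [-0.001, 0.646, 0.763, -0.0]
force: [-0.0, -0.1, -1.7]
gripper_width: 0.0164
```

```bash
python3 - <<'E'
from h import *
f,KC=shot("wrist","w5")
s=env.state();print(s["tcp_pos"],s["force"])
T=np.eye(4);T[:3,:3]=Rq(s["eef_rot"]);T[:3,3]=s["tcp_pos"]
# predicted pin axis points: grasp z=30mm of pin at tool z=-8mm
for pz in(40,4,0,-50): print(pz,proj(KC,(T@[0,0,(22-pz)/1000,1])[:3]).round(1))
cv2.imwrite("pics/w5b.png",cv2.resize(f[150:384,150:360],(538,600))[:,:,::-1])
E
```

```text
[ 0.49099592 -0.30931978  0.23064162] [ 0.36053513  0.16621818 -1.69773018]
40 [251.9 287.9]
4 [252.2 247.5]
0 [252.3 244. ]
-50 [252.5 210.5]
```

View pics/w5b.png

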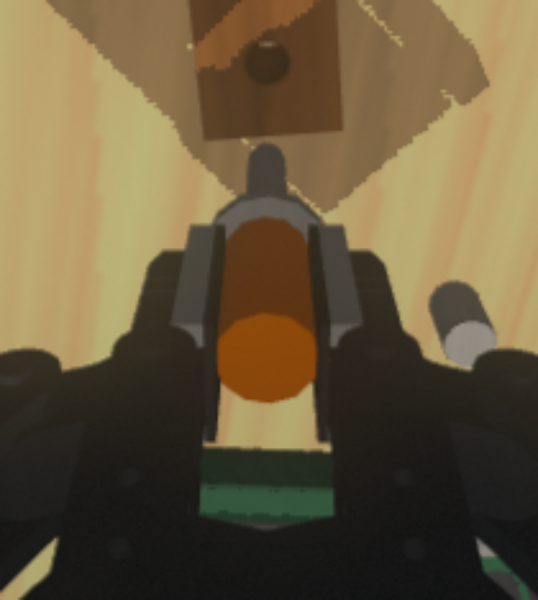

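```bash
python3 - <<'E'
from h import *
m=env.camera_model("wrist");KC=(np.array(m["mtx"]),np.array(m["hand_eye"]))
tip=onz(KC,(253.8,212.4),.072);top=onz(KC,(253.8,289.7),-.018);print(tip,top)
s=env.state();Rn=Rq(s["eef_rot"]);a=np.deg2rad(-13.94)
# desired tool axes
y=np.array([np.cos(a),np.sin(a),0]);x=np.array([-np.sin(a),np.cos(a),0])
hole=np.array([.662,.1418,0])
t=hole-x*tip[0]-y*tip[1];t[2]=.187
d=Rn.T@(t-s["tcp_pos"]);yn=Rn[:,1]
print(t,d/.5,"twist",-(np.rad2deg(a)-np.rad2deg(np.arctan2(yn[1],yn[0])))/180)
E
```

```text
[-0.00119137  0.00080518  0.072     ] [-0.000568    0.00077194 -0.018     ]
[0.66150554 0.14315025 0.187     ] [0.83575805 0.48644555 0.08779647] twist 0.13046197093365255
```

Emit:
jog_arm(steps=[{"linear":[0.836,0.486,0],"twist":0.1305,"hand":-1},{"linear":[0.836,0.486,0],"twist":0.1305,"hand":-1},{"linear":[0.836,0.486,0],"twist":0.1305,"hand":-1},{"linear":[0.836,0.486,0],"twist":0.1305,"hand":-1},{"linear":[0.836,0.486,0],"twist":0.1305,"hand":-1},{"linear":[0.836,0.486,0],"twist":0.1305,"hand":-1},{"linear":[0.836,0.486,0],"twist":0.1305,"hand":-1},{"linear":[0.836,0.486,0],"twist":0.1305,"hand":-1},{"linear":[0.836,0.486,0],"twist":0.1305,"hand":-1},{"linear":[0.836,0.486,0.04],"twist":0.1305,"hand":-1},{"linear":[0.836,0.486,0.088],"twist":0.1305,"hand":-1},{"linear":[0.836,0.486,0.088],"twist":0.1305,"hand":-1},{"linear":[0.836,0.486,0.088],"twist":0.1305,"hand":-1},{"linear":[0.836,0.486,0.088],"twist":0.1305,"hand":-1}])

```text
time: 12.5
tcp_pos: [0.6622, 0.1426, 0.1888]
eef_rot: [0.0, 0.788, 0.616, 0.001]
force: [0.7, 0.1, -0.6]
gripper_width: 0.0167
```

```bash
python3 - <<'E'
from h import *
f,KC=shot("wrist","w6")
s=env.state();print(s["tcp_pos"],s["force"],s["eef_rot"])
f2,A=shot("scene","s6");f3,B=shot("side","d6")
p=np.array([.662,.1418,.1])
print(proj(KC,p),proj(A,p),proj(B,p))
b=cv2.resize(f2[140:210,300:370],(300,300),interpolation=cv2.INTER_CUBIC);c=cv2.resize(f3[180:250,170:240],(300,300),interpolation=cv2.INTER_CUBIC)
cv2.imwrite("pics/m6.png",np.hstack([cv2.resize(f[140:290,190:315],(500,600),interpolation=cv2.INTER_CUBIC),np.vstack([b,c])])[:,:,::-1])
E
```

```text
[0.66213779 0.14265526 0.18873822] [-0.81264698 -0.54441761 -1.33767378] [3.28511894e-04 7.87783304e-01 6.15952139e-01 5.66696294e-04]
[253.1548138  203.87198792] [330.42108036 169.10507834] [203.17703204 206.04445158]
```

View pics/m6.png

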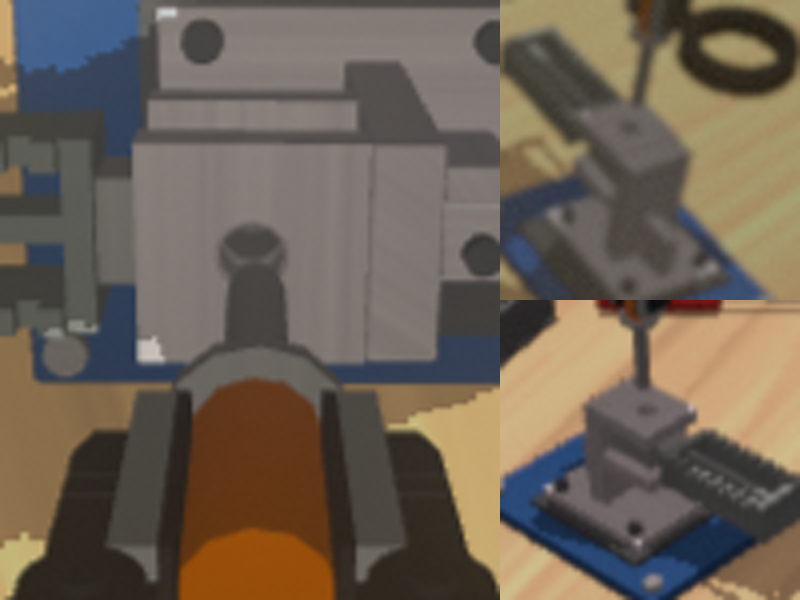

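Emit:
jog_arm(steps=[{"linear":[0.001,-0.0016,0.012],"twist":0,"hand":-1},{"linear":[0.001,-0.0016,0.022],"twist":0,"hand":-1},{"linear":[0.001,-0.0016,0.026],"twist":0,"hand":-1},{"linear":[0.001,-0.0016,0.029],"twist":0,"hand":-1},{"linear":[0.001,-0.0016,0.031],"twist":0,"hand":-1},{"linear":[0.001,-0.0016,0.033],"twist":0,"hand":-1},{"linear":[0.001,-0.0016,0.035],"twist":0,"hand":-1},{"linear":[0.001,-0.0016,0.037],"twist":0,"hand":-1},{"linear":[0.001,-0.0016,0.037],"twist":0,"hand":-1}])

```text
time: 13.78
tcp_pos: [0.6613, 0.1435, 0.1697]
eef_rot: [0.0, 0.788, 0.616, 0.0]
force: [-1.6, -0.6, 2.8]
gripper_width: 0.0167
```

Emit:
jog_arm(steps=[{"linear":[0,0,0.002],"twist":0,"hand":-1},{"linear":[0,0,0.004],"twist":0,"hand":-1},{"linear":[0,0,0.004],"twist":0,"hand":-1}])

```text
time: 14.15
tcp_pos: [0.6612, 0.1431, 0.1671]
eef_rot: [0.0, 0.788, 0.616, -0.0]
force: [1.1, -2.3, 1.1]
gripper_width: 0.0165
```

Emit:
jog_arm(steps=[{"linear":[0,0,0.002],"twist":0,"hand":-1},{"linear":[0,0,0.004],"twist":0,"hand":-1},{"linear":[0,0,0.004],"twist":0,"hand":-1}])

```text
time: 14.52
tcp_pos: [0.6611, 0.1433, 0.165]
eef_rot: [0.0, 0.788, 0.616, -0.0]
force: [1.2, -2.9, -0.5]
gripper_width: 0.0161
```

Emit:
jog_arm(steps=[{"linear":[-0.0012,0.0006,0.002],"twist":0,"hand":-1},{"linear":[-0.0012,0.0006,0.005],"twist":0,"hand":-1},{"linear":[-0.0012,0.0006,0.008],"twist":0,"hand":-1},{"linear":[-0.0012,0.0006,0.008],"twist":0,"hand":-1}])

```text
time: 15.02
tcp_pos: [0.6612, 0.1429, 0.161]
eef_rot: [-0.0, 0.788, 0.616, -0.0]
force: [0.8, -2.0, -1.9]
gripper_width: 0.0161
```

Emit:
jog_arm(steps=[{"linear":[0,0,0.003],"twist":0,"hand":-1},{"linear":[0,0,0.006],"twist":0,"hand":-1},{"linear":[0,0,0.009],"twist":0,"hand":-1},{"linear":[0,0,0.009],"twist":0,"hand":-1}])

```text
time: 15.52
tcp_pos: [0.6612, 0.1428, 0.1565]
eef_rot: [-0.0, 0.788, 0.616, -0.0]
force: [0.4, -2.1, -1.7]
gripper_width: 0.0163
```

Emit:
jog_arm(steps=[{"linear":[-0.001,0,0.003],"twist":0,"hand":-1},{"linear":[-0.001,0,0.006],"twist":0,"hand":-1},{"linear":[-0.001,0,0.009],"twist":0,"hand":-1},{"linear":[-0.001,0,0.009],"twist":0,"hand":-1}])

```text
time: 16.02
tcp_pos: [0.6611, 0.1424, 0.1521]
eef_rot: [-0.0, 0.788, 0.616, -0.0]
force: [0.4, -0.6, -0.4]
gripper_width: 0.0164
```

Emit:
jog_arm(steps=[{"linear":[0,0,0.004],"twist":0,"hand":-1},{"linear":[0,0,0.008],"twist":0,"hand":-1},{"linear":[0,0,0.012],"twist":0,"hand":-1},{"linear":[0,0,0.012],"twist":0,"hand":-1}])

```text
time: 16.52
tcp_pos: [0.6611, 0.1423, 0.146]
eef_rot: [-0.0, 0.788, 0.616, -0.0]
force: [-0.5, 1.0, -0.5]
gripper_width: 0.0164
```

Emit:
jog_arm(steps=[{"linear":[0,0,0.006],"twist":0,"hand":-1},{"linear":[0,0,0.012],"twist":0,"hand":-1},{"linear":[0,0,0.018],"twist":0,"hand":-1},{"linear":[0,0,0.024],"twist":0,"hand":-1},{"linear":[0,0,0.024],"twist":0,"hand":-1}])

```text
time: 17.15
tcp_pos: [0.661, 0.1423, 0.1339]
eef_rot: [-0.0, 0.788, 0.616, -0.0]
force: [0.1, -0.3, -0.4]
gripper_width: 0.0162
```

Emit:
jog_arm(steps=[{"linear":[0,0,0.004],"twist":0,"hand":-1},{"linear":[0,0,0.008],"twist":0,"hand":-1},{"linear":[0,0,0.012],"twist":0,"hand":-1},{"linear":[0,0,0.012],"twist":0,"hand":-1}])

```text
time: 17.65
tcp_pos: [0.6611, 0.1423, 0.1281]
eef_rot: [-0.0, 0.788, 0.616, -0.0]
force: [-0.6, -0.3, -1.3]
gripper_width: 0.0162
```

Emit:
jog_arm(steps=[{"linear":[0,0,0.003],"twist":0,"hand":-1},{"linear":[0,0,0.006],"twist":0,"hand":-1},{"linear":[0,0,0.008],"twist":0,"hand":-1},{"linear":[0,0,0.008],"twist":0,"hand":-1}])

```text
time: 18.15
tcp_pos: [0.6612, 0.1423, 0.1242]
eef_rot: [-0.0, 0.788, 0.616, -0.0]
force: [0.1, -0.7, -0.6]
gripper_width: 0.0161
```

Emit:
jog_arm(steps=[{"linear":[0,0,0.002],"twist":0,"hand":-1},{"linear":[0,0,0.004],"twist":0,"hand":-1},{"linear":[0,0,0.004],"twist":0,"hand":-1}])

```text
time: 18.52
tcp_pos: [0.6612, 0.1423, 0.1222]
eef_rot: [-0.0, 0.788, 0.616, -0.0]
force: [0.5, -0.7, -0.8]
gripper_width: 0.016
```

Emit:
jog_arm(steps=[{"linear":[0,0,0.001],"twist":0,"hand":-1},{"linear":[0,0,0.002],"twist":0,"hand":-1},{"linear":[0,0,0.002],"twist":0,"hand":-1}])

```text
time: 18.9
tcp_pos: [0.6612, 0.1423, 0.1212]
eef_rot: [-0.0, 0.788, 0.616, -0.0]
force: [0.1, 0.7, -1.8]
gripper_width: 0.0164
```

Emit:
jog_arm(steps=[{"linear":[0,0,0.001],"twist":0,"hand":-1},{"linear":[0,0,0.002],"twist":0,"hand":-1},{"linear":[0,0,0.002],"twist":0,"hand":-1}])

```text
time: 19.27
tcp_pos: [0.6612, 0.1423, 0.1202]
eef_rot: [-0.0, 0.788, 0.616, -0.0]
force: [0.5, 0.3, -0.9]
gripper_width: 0.0165
```

Emit:
jog_arm(steps=[{"linear":[0,0,0.001],"twist":0,"hand":-1},{"linear":[0,0,0.002],"twist":0,"hand":-1},{"linear":[0,0,0.002],"twist":0,"hand":-1}])

```text
time: 19.65
tcp_pos: [0.6613, 0.1424, 0.1201]
eef_rot: [0.0, 0.788, 0.616, 0.0]
force: [-4.2, -0.6, 5.8]
gripper_width: 0.0166
```

Emit:
jog_arm(steps=[{"linear":[0,0,-0.001],"twist":0,"hand":0.2},{"linear":[0,0,-0.001],"twist":0,"hand":0.6},{"linear":[0,0,-0.001],"twist":0,"hand":0.6},{"linear":[0,0,-0.001],"twist":0,"hand":0.6},{"linear":[0,0,-0.05],"twist":0,"hand":0.6},{"linear":[0,0,-0.12],"twist":0,"hand":0.6},{"linear":[-0.1,0,-0.22],"twist":0,"hand":0.6},{"linear":[-0.1,0,-0.24],"twist":0,"hand":0.6},{"linear":[-0.1,0,-0.24],"twist":0,"hand":0.6},{"linear":[-0.1,0,-0.24],"twist":0,"hand":0.6}])

```text
time: 20.9
tcp_pos: [0.6487, 0.0945, 0.2376]
eef_rot: [-0.001, 0.788, 0.616, -0.001]
force: [-0.5, -0.2, 0.1]
gripper_width: 0.0684
```

```bash
python3 - <<'E'
from h import *
f,KC=shot("wrist","w7")
s=env.state();print(s["tcp_pos"],s["force"],s["time"])
f2,A=shot("scene","s7");f3,B=shot("side","d7")
b=cv2.resize(f2[120:220,290:390],(300,300),interpolation=cv2.INTER_CUBIC);c=cv2.resize(f3[170:260,160:250],(300,300),interpolation=cv2.INTER_CUBIC)
cv2.imwrite("pics/m7.png",np.hstack([cv2.resize(f[40:240,150:317],(500,600),interpolation=cv2.INTER_CUBIC),np.vstack([b,c])])[:,:,::-1])
h=hsv(f);m=cv2.inRange(h,(8,190,90),(20,255,255))
k,l,st,ce=cv2.connectedComponentsWithStats(m);i=1+np.argmax(st[1:,4]);print(st[i],ce[i],onz(KC,ce[i],.14),proj(KC,[.662,.1418,.14]))
E
```

```text
[0.6486684  0.09455093 0.2375155 ] [-0.77577539 -0.28879229 -0.36095923] 20.95
[246 139   1   1   1] [246. 139.] [0.65444713 0.14109343 0.14      ] [255.75981158 135.58261606]
```

View pics/m7.png

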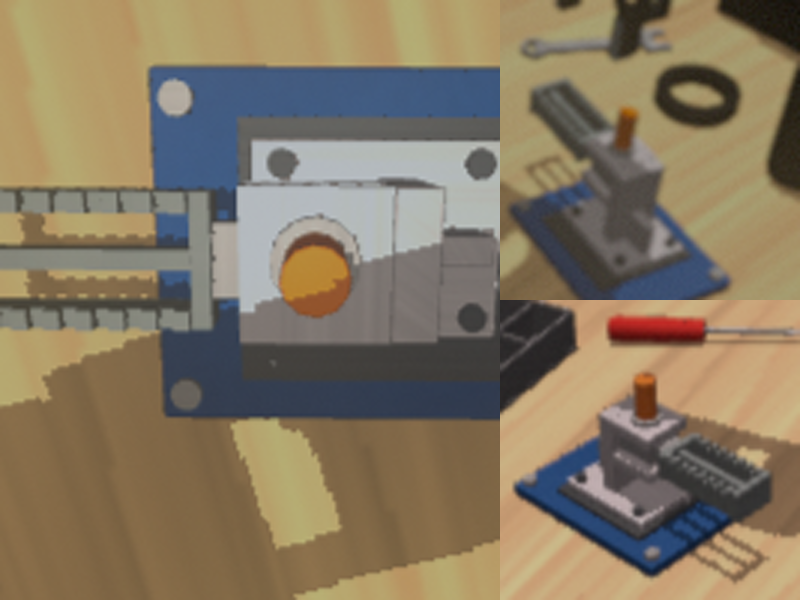

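```bash
python3 -c "
from plant import env
print(env.hand_in())"
```

```text
the job is handed in; nothing more can be done
None
```

The footpeg is home in its clevis and the orange-knob pin is threaded through both, with its flange flush on the clevis. I let go, retracted the arm and handed the job in at about 21 s.

- **Footpeg:** I pushed it with shut fingers, without gripping it. It slid at about 3 N until it met the hard stop; I stopped when the contact reading was about 17 N.
- **Pin:** It found the hole on the first descent. Side forces stayed at or below 3 N. The flange seated at TCP z = 0.120, the height expected from the grasp in the rack, with about 7 N contact.
- **Final check:** In the last pictures the flange lies flat on the top ear. The knob's top is within about 2 pixels of the position predicted for a fully seated pin, and the measured tool force was near zero. The automatic orange mask failed in that last picture, finding only a 1-pixel blob, so I read the knob position by eye. I did not take another picture of the rack after lifting the pin out.

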